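# Make the syringe pump ready: clamp the barrel, bring the pusher up to the plunger

## Task

Make the syringe pump ready. First turn its clamp knob clockwise, clicking over the ratchet, until the pawl has caught the tooth at which the handle's pointed end faces the raised index rib, so that the pad grips the syringe barrel; go no tooth further, and let go. Then slide the pusher block along its rods by the grip fin until it just rests against the plunger's thumb flange, without pushing the plunger in, let go, and leave the other things on the bench where they are.

Things in the scene. Friction and masses are not known exactly. Their poses are not given: they have to be found in the camera images.
- pump: The syringe pump, fixed: white housing 155 x 332 x 58 mm (x, y, z), sloping key panel in front. Origin on the worktop under its middle; +x to its back, +y to its left end seen from the front. A clear 30 mm syringe lies on it along y, axis 98 mm up, nozzle to +y; the clamp head with the knob bridges it near the left end, the pusher is on the right. Nothing of it is higher than 180 mm.
- clamp_knob (a joint): Turn of the knob, rad, growing clockwise from above. An 18-tooth ratchet lets it turn clockwise only; a light spring (0.1 N m) turns it back on to the pawl, so let go it rests within 0.03 of 0, 0.349, 0.698, 1.047, 1.396 (the wanted tooth) or 1.745 (too far). To catch a tooth turn 0.06 to 0.2 past it and let go. It starts 2 to 4 teeth short. Turning takes about 0.2 N m.
- knob_grip (a point): On the knob's vertical axis where to grip it, 168 mm above the worktop. The handle is a black upright bar 40 mm long and 14 mm thick (grip it across this), from 152 to 180 mm up, with a pointed nose at one end and a thin white line on top. Below it a round hub 30 mm wide, 147 to 153 mm up, and the toothed wheel, 57 mm wide, 139 to 147 mm up, the pawl at its +y side.
- knob_pointer (a point): Tip of the handle's pointed nose, 27.5 mm from the knob's axis, level with knob_grip. The line from knob_grip to here is the handle's direction.
- index_rib (a point): Top of the raised dark wedge (8 x 7 x 9 mm) on the front edge of the clamp head (84 x 84 mm aluminium plate, top 138 mm up), 35 mm from the knob's axis towards the pump's front (-x).
- pusher (a joint): Travel of the pusher block in m: 0 at the right end of its rods, growing towards the plunger (+y of the pump), at most 0.16. It moves along the pump's y only, with about 2 N of friction, and stays where it is left.
- pusher_grip (a point): Where to grip the pusher: inside its black ribbed fin, 143 mm above the worktop. The fin is 18 mm thick along the pump's x (grip it across this), 27 mm long along y and stands from 118 to 156 mm up, on top of the grey pusher block (92 x 28 mm, 118 mm high).
- pusher_face (a point): Middle of the pusher's front (+y) face, on the syringe's axis, 15 mm to +y of pusher_grip; it must meet plunger_back.
- plunger_back (a point): Middle of the outer (-y) face of the plunger's thumb flange, a white disc 33 mm wide, 3 mm thick, on the syringe's axis. At the start 35 to 115 mm to +y of pusher_face. The plunger can slide into the barrel (to +y), against about 10 N.
- amber_dropper: Amber dropper bottle, 33 x 33 x 112 mm, loose; origin under its middle. Leave it.
- petri_dish: Petri dish, 60 mm wide, 14 mm high, loose; origin under its middle. Leave it.
- wipe_sachet: Blue and white sachet, 45 x 89 x 12 mm, loose; origin under its middle. Leave it.
- specimen_cup: Specimen cup with a screw lid, 54 x 54 x 60 mm, loose; origin under its middle. Leave it.
- lab_timer: Dark timer, 68 x 58 x 19 mm, loose; origin under its middle. Leave it.
- cover_glass_box: Small cardboard box, 48 x 74 x 49 mm, loose; origin under its middle. Leave it.

How it is judged:
By the outcome, as a careful person would: the job done as asked, in the order asked, and still so for the second after the job is handed in, with the robot touching nothing.
It also fails if it takes over 46 s, if anything falls off the work surface, if the arm or the gripper's body presses on something with over 40 N, if the wrist force passes 120 N, or if a joint passes its speed limit or range.

## Robot

A 6-joint arm with a two-finger parallel gripper is mounted at the origin on a cart in front of the work surface, level with it; the furniture and walls round the work are solid. World frame = base frame: x ahead of the robot, y to its left, z up, the work surface at z = 0. Lengths are in m, angles in rad, forces in N, time in s.
With the tool pointing down it reaches from about 0.325 to 0.9 m from the base axis. Payload 6.1 kg.
Tool frame: the origin (TCP) lies midway between the tips of the shut fingers; the grasp point (between the pads) lies 19 mm behind it; z points along the fingers, y is the line along which they close (so a half turn about z gives the same grasp; the last joint's range is limited). The gripper opens to 87 mm and grips with 3 to 60 N. Pads are 19 mm wide; open, the fingers measure 117 mm over their backs; the gripper's body (75 mm by 190 mm) begins 51 mm behind the grasp point.
Start: joints at [-1.428, 0.22, 1.526, -0, 1.395, -0.126], TCP at [0.166, -0.603, 0.223] pointing down, gripper open.
Joint ranges: [-2.98, 2.98], [-0.91, 2.08], [0.09, 2.57], [-1.24, 4.39], [0.2, 2.65], [-2.68, 2.68]. Speed limits (rad/s): [2.57, 2.57, 3.01, 3.14, 3.14, 3.14].

## Interface

Orientations are given as a unit quaternion [w, x, y, z].
In Python, from cell import bot gives the robot as it stands. The module is installed in compiled form; this text tells all that it offers.
- The arm moves only by the tool play_rows, never from a script. Its argument "deltas" is a list of rows, each a list of 2 entries, a list of its own where there are three numbers: the shift along the tool's x, y, z normalised to -1 to 1, where 1 is 0.25 m, then the turn, a rotation vector about the tool's x, y, z normalised to -1 to 1, where 1 is 0.5 rad. In form: [[[dx, dy, dz], [wx, wy, wz]], ...]. A call has 1 to 8 rows; each row is the pose to reach, as a shift and turn from the pose commanded when the call began, along the tool's axes at that moment; what a row does not reach only later rows make up. A row lasts 1/12 s, in which the tool goes at most 41.7 mm and 7.16 degrees, less where a joint would pass 70% of its speed; a pose out of reach is approached as far as the arm can. A call with a number of a shift or a turn outside -1 to 1 is refused whole. A call with a gripper value outside its range is refused whole. "gripper" is the opening, from 0 (shut) to 1 (fully open), set as the call begins (left out, the last holds). The fingers move at their own pace and stop on an object; "grip_force" is the grip in N (left out, the last holds). Time passes only in rows, so rows that repeat a pose let the fingers close. It gives the time, the measured TCP pose, the force, the opening and the grip force at its end, in the units of the state.
- bot.get_state(): the state, without advancing time (a new reading comes with each control period).
- bot.snapshot(name): name is "scene" or "top"; returns a dict with "pixels" (480x640x3 uint8, red, green, blue), "fx", "fy", "cx", "cy" (pixels), "origin" and "attitude" of the camera in the world. Camera axes: x right, y down, z forward; pixel columns grow to the right and rows downward; lengths in m; the calibration is good to about 2 mm. A picture is of the moment at which its call begins. There is no depth.
- bot.close_job(): hands the job in; it is judged then, once.
Trained networks look in a picture, given as the dict that the camera call returned (one of the last four; its "shot" number tells which), for a name from the list of things; names that differ only in an ending like _2 or _b are one class to them, and where a whole thing is asked for, a point or a joint stands for the part that bears it (a point fixed in the world has none). Each returns a list of dicts, best first, with "score" (0 to 1); they miss things now and then, are a little off and sometimes report something else, mostly with a low value. They report only what shows in the picture. A call takes as long as a camera call.
- bot.outline_of(picture, thing): "pixels" (480x640 bool, what is visible of it) and "at" ([column, row] in pixels, amid what is visible of it).
The state is a dict: "t": time; "joint_pos": joint angles; "joint_velocities": joint speeds; "effort": joint torques, N m; "position": TCP position; "tool_rot": TCP orientation; "force": force on the tool from outside, world axes, zero at the start; "moment": the same for the moment, N m; "width": opening from 0.0 (shut) to 1.0 (fully open); "finger_force": force on a finger pad.
Only numpy, scipy, OpenCV 4.12 (cv2) and the standard library are available. Lean on these libraries where they do the work, as an engineer would, in place of code of your own. Each camera call takes 0.05 s, during which the arm holds its last target. There are 200 camera calls.

## Working session

There is one attempt and no reset: what is moved stays moved. The work goes in short steps, Python scripts to look and compute and a tool call to move; the robot and the scene stay as the last step left them, time stands still between calls to the robot, and variables do not carry over. Pictures are saved under pics/ and viewed, at most 10 in all, crops included, and the job is handed in when it is done.

Besides the shell and the picture viewer there is one more tool, called after ">>>" as a command line: name --argument value ..., lists and objects as JSON in quotes. play_rows: Moves the arm, as the interface text tells. Scaled input: -1 to 1 covers 0.25 m each way for a shift and 0.5 rad each way for a turn. Its arguments: {"type":"object","properties":{"deltas":{"type":"array"},"gripper":{"type":"number"},"grip_force":{"type":"number"}},"required":["deltas"]}

```bash
mkdir -p pics
cat > h.py <<'E'
import numpy as np, cv2
from scipy.spatial.transform import Rotation as R
from cell import bot
def rot(a):
    a=np.array(a,float)
    return a if a.shape==(3,3) else R.from_quat(a[[1,2,3,0]]).as_matrix()
def ray(s,p,z):
    d=rot(s["attitude"])@np.array([(p[0]-s["cx"])/s["fx"],(p[1]-s["cy"])/s["fy"],1.])
    o=np.array(s["origin"]); return o+d*(z-o[2])/d[2]
def proj(s,P):
    c=rot(s["attitude"]).T@(np.array(P,float)-np.array(s["origin"]))
    return np.array([s["fx"]*c[0]/c[2]+s["cx"],s["fy"]*c[1]/c[2]+s["cy"]])
def save(s,n,crop=None,k=1):
    im=s["pixels"][:,:,::-1]
    if crop: im=im[crop[1]:crop[3],crop[0]:crop[2]]
    cv2.imwrite("pics/"+n+".png",cv2.resize(im,None,fx=k,fy=k,interpolation=cv2.INTER_CUBIC))
E
python3 - <<'E'
from h import *
H=dict(pump=.06,clamp_knob=.168,knob_grip=.168,knob_pointer=.168,index_rib=.147,pusher=.1,pusher_grip=.143,pusher_face=.098,plunger_back=.098)
for n in ("top","scene"):
    s=bot.snapshot(n); save(s,n+"0")
    print(n,s["fx"],np.round(s["origin"],3),np.round(s["attitude"],3).tolist())
    for t,z in H.items():
        for d in bot.outline_of(s,t)[:2]: print(t,round(d["score"],2),np.round(d["at"],1),d["pixels"].sum(),np.round(ray(s,d["at"],z),4))
print(bot.get_state())
E
```

```text
top 578.817225545775 [0.338 0.119 1.578] [-0.058, 0.706, -0.704, 0.046]
pump 0.78 [276.8 285.2] 7396 [0.4749 0.2394 0.06  ]
clamp_knob 0.65 [364.9 288.4] 519 [0.4577 0.0158 0.168 ]
clamp_knob 0.57 [240.6 280.9] 364 [0.4755 0.3198 0.168 ]
knob_pointer 0.86 [241.7 280.7] 313 [0.476  0.3171 0.168 ]
index_rib 0.62 [275.2 284.1] 7307 [0.4698 0.2366 0.147 ]
index_rib 0.18 [239.8 277.7] 318 [0.4856 0.325  0.147 ]
pusher 0.74 [321.  276.8] 395 [0.4931 0.123  0.1   ]
pusher_grip 0.69 [320.7 277.3] 407 [0.4873 0.1236 0.143 ]
pusher_face 0.89 [321.2 281.4] 432 [0.4815 0.1225 0.098 ]
plunger_back 0.42 [274.5 280.8] 135 [0.4828 0.2425 0.098 ]
scene 604.5416439491576 [-0.116  0.844  1.274] [0.128, -0.331, 0.876, -0.327]
pump 0.67 [299.5 312.9] 9121 [0.462 0.267 0.06 ]
clamp_knob 0.69 [277.1 304.9] 462 [0.4621 0.3355 0.168 ]
knob_grip 0.61 [275.2 299.7] 468 [0.475  0.3282 0.168 ]
index_rib 0.81 [297.9 306.7] 9153 [0.4346 0.2985 0.147 ]
index_rib 0.38 [300.7 290. ] 143 [0.4611 0.2603 0.147 ]
pusher 0.88 [328.  262.4] 759 [0.4913 0.129  0.1   ]
pusher_grip 0.91 [327.2 260.7] 853 [0.4739 0.1525 0.143 ]
pusher_face 0.86 [328.4 261.5] 735 [0.4935 0.1249 0.098 ]
plunger_back 0.67 [298.1 291.9] 157 [0.4871 0.2431 0.098 ]
{'t': 1.0, 'joint_pos': array([-1.42810396e+00,  2.20343316e-01,  1.52648218e+00, -2.11501738e-05,
        1.39470677e+00, -1.26111561e-01]), 'joint_velocities': array([ 0.00040336,  0.00090736,  0.0012966 , -0.00033656, -0.00031815,
        0.0004942 ]), 'effort': array([-1.26546765e-03, -4.94572091e+01, -3.87722182e+01,  6.96228468e-02,
        4.68848913e-02,  2.00810845e-06]), 'position': array([ 0.1659694 , -0.60256359,  0.22258223]), 'tool_rot': array([ 3.02815752e-05,  9.90981395e-01,  1.33999527e-01, -1.01609179e-05]), 'force': array([-0.29790997, -0.84363821, -0.02738407]), 'moment': array([0.02595789, 0.03491705, 0.04036077]), 'finger_force': 0.0, 'width': 1.001817255773824}
```

View pics/top0.png

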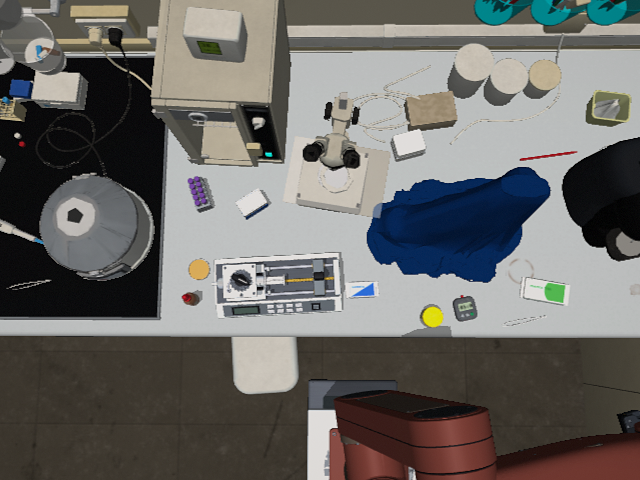

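View pics/scene0.png

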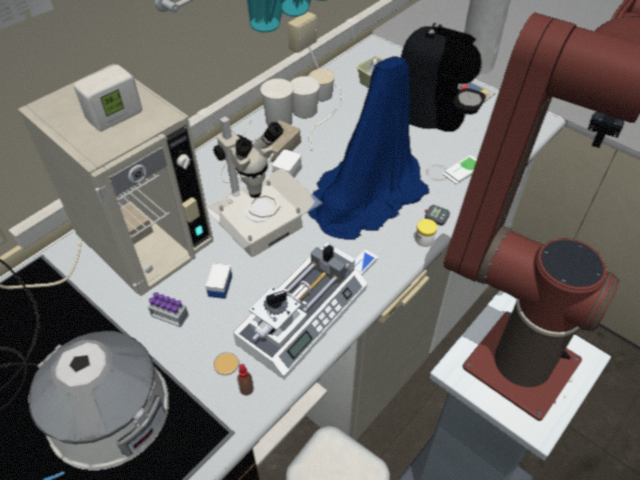

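The top picture shows the pump at columns 215–343, rows 253–317, with the knob near (240,281) and the pusher near (321,277). In the scene picture, the knob is near (276,299) and the pusher fin near (328,253). Next I'll look at crops of both.

Run:
```python
from h import *
s=bot.snapshot("top"); q=bot.snapshot("scene")
a=cv2.resize(s["pixels"][248:323,208:348],None,fx=5.6,fy=5.6,interpolation=cv2.INTER_CUBIC)
cv2.imwrite("pics/t1.png",a[:,:,::-1])
save(q,"s1",(230,235,370,335),5.6)
```

```text
(no output)
```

View pics/t1.png

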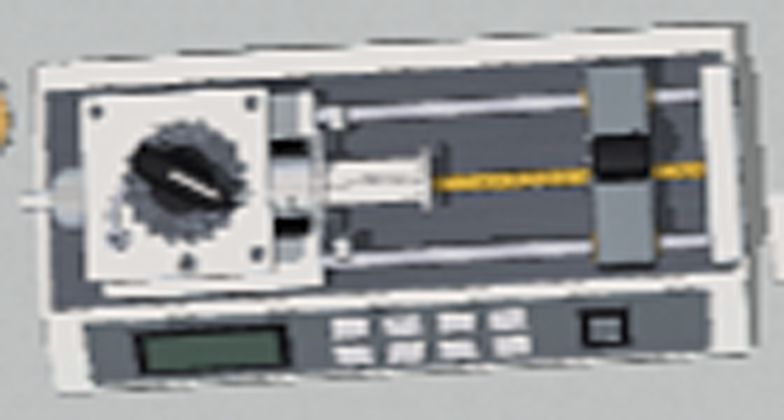

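View pics/s1.png

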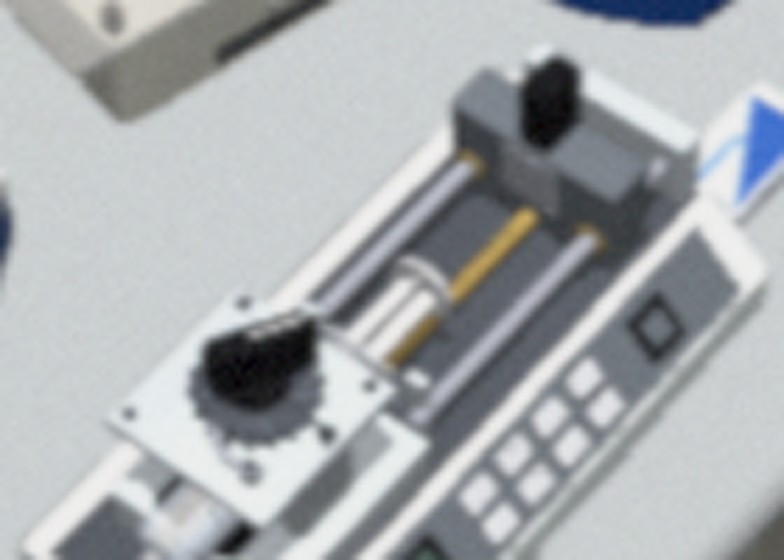

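The top crop shows the handle from (133,150) to (238,207), with the white line on its right half. The index rib is at (187,262), the plunger flange at column 428 and the fin at (621,157). The pointed end must be the lower-right one, about three teeth short. The scene crop agrees: nose at (315,340), flange at (425,280), fin top at (553,72).

Run:
```python
from h import *
s=bot.snapshot("top"); q=bot.snapshot("scene")
T=lambda u,v,z: ray(s,(208+u/5.6-.4,248+v/5.6-.4),z)
S=lambda u,v,z: ray(q,(230+u/5.6-.4,235+v/5.6-.4),z)
ang=lambda a,b: np.degrees(np.arctan2(*(b-a)[[1,0]]))
pr=lambda n,p: print(n,np.round(p,4))
c=[T(82,100,.138),T(265,90,.138),T(272,278,.138),T(88,280,.138)]
pr("plate c",np.mean(c,0)); print("sides",[(round(np.linalg.norm(c[i]-c[i-1]),4),round(ang(c[i-1],c[i]),1)) for i in range(4)])
c=[S(243,302,.138),S(370,385,.138),S(250,472,.138),S(128,412,.138)]
pr("screws scene c",np.mean(c,0)); print([round(ang(c[i-1],c[i]),1) for i in range(4)])
c=[T(97,110,.138),T(252,102,.138),T(257,254,.138)]
pr("screws top", np.mean(c[::2],0)); print([round(ang(c[i],c[i+1]),1) for i in range(2)])
a,b=T(35,65,.058),T(745,25,.058); print("back edge",np.linalg.norm(a-b),ang(b,a))
a,b=T(335,118,.098),T(695,93,.098); print("rod",ang(b,a))
a,b=T(335,262,.098),T(705,240,.098); print("rod2",ang(b,a))
pr("wheel top",T(187,180,.143)); pr("wheel sc",S(258,388,.143))
pr("rib top",T(187,262,.147)); pr("rib sc",S(327,434,.147))
a,b=T(133,150,.18),T(238,207,.18); pr("nose",b); print("handle",np.linalg.norm(a-b),ang(a,b))
a,b=S(205,362,.18),S(313,325,.18); pr("nose sc",b); print("handle sc",np.linalg.norm(a-b),ang(a,b))
a,b=T(170,175,.18),T(222,198,.18); print("line",ang(a,b)); a,b=S(247,332,.18),S(308,312,.18); print("line sc",ang(a,b))
pr("fin top",T(621,157,.15)); pr("fin sc top",S(553,72,.156))
pr("flange top",T(431,178,.098)); pr("flange sc",S(425,280,.098))
pr("block top edge",np.mean([T(588,68,.118),T(648,68,.118),T(656,262,.118),T(597,262,.118)],0))
for n,p in (("top",s),("scene",q)):
  for t in ("knob_grip","pusher_grip","plunger_back","clamp_knob"):
    for d in bot.outline_of(p,t)[:1]:
      y,x=np.nonzero(d["pixels"]); print(n,t,round(d["score"],2),x.min(),x.max(),y.min(),y.max())
```

```text
plate c [0.4784 0.3277 0.138 ]
sides [(np.float64(0.0809), np.float64(3.4)), (np.float64(0.0823), np.float64(-86.8)), (np.float64(0.0844), np.float64(-176.9)), (np.float64(0.0821), np.float64(90.7))]
screws scene c [0.4839 0.3259 0.138 ]
[np.float64(-87.2), np.float64(-176.4), np.float64(83.2), np.float64(11.8)]
screws top [0.4806 0.3278 0.138 ]
[np.float64(-87.0), np.float64(-177.1)]
back edge 0.337479943085266 93.31432634043719
rod 94.07720275177311
rod2 93.52213621019341
wheel top [0.4809 0.3225 0.143 ]
wheel sc [0.4795 0.3241 0.143 ]
rib top [0.4441 0.3211 0.147 ]
rib sc [0.4413 0.3237 0.147 ]
nose [0.4655 0.2948 0.18  ]
handle 0.05242684245204985 -118.182831725958
nose sc [0.4647 0.305  0.18  ]
handle sc 0.04548557689976037 -115.5888084460799
line -113.61075654207882
line sc -116.4298837990149
fin top [0.4907 0.1291 0.15  ]
fin sc top [0.4919 0.1276 0.156 ]
flange top [0.4865 0.2166 0.098 ]
flange sc [0.4883 0.2154 0.098 ]
block top edge [0.4907 0.1288 0.118 ]
top knob_grip 0.67 231 251 271 290
top pusher_grip 0.64 313 325 259 296
top plunger_back 0.67 266 285 276 284
top clamp_knob 0.62 231 250 270 290
scene knob_grip 0.75 263 286 291 313
scene pusher_grip 0.79 310 344 245 281
scene plunger_back 0.63 293 309 281 297
scene clamp_knob 0.69 264 286 291 314
```

```bash
cat >> h.py <<'E'
def tool(phi): # tool y heading in deg, pointing down
    a=np.radians(phi); y=np.array([np.cos(a),np.sin(a),0]); z=np.array([0,0,-1.]); return np.c_[np.cross(y,z),y,z]
def plan(way,start=None):
    if start is None:
        st=bot.get_state(); p,M=st["position"],rot(st["tool_rot"])
    else: p,M=np.array(start[0]),tool(start[1])
    for q,phi in way:
        N=tool(phi); d=M.T@(np.array(q)-p)/.25; w=R.from_matrix(M.T@N).as_rotvec()/.5
        print(np.round(d,3).tolist(),np.round(w,3).tolist(),"rows",round(max(np.linalg.norm(d)*6,np.linalg.norm(w)*4),1)); p,M=np.array(q),N
E
python3 -c "
from h import *
plan([((.28,-.38,.225),-60),((.34,-.17,.225),-45),((.39,.06,.225),-35),((.43,.2,.225),-26.6),((.4795,.3235,.2),-26.6)])"
```

```text
[0.676, -0.737, -0.01] [-0.0, 0.0, -0.51] rows 6.0
[0.628, -0.607, 0.0] [0.0, 0.0, -0.524] rows 5.2
[0.792, -0.509, 0.0] [0.0, 0.0, -0.349] rows 5.6
[0.55, -0.19, 0.0] [0.0, 0.0, -0.293] rows 3.5
[0.53, -0.044, 0.1] [0.0, 0.0, 0.0] rows 3.2
```

>>> play_rows --deltas '[[[0.09, -0.1, 0], [0, 0, -0.07]], [[0.2, -0.22, 0], [0, 0, -0.15]], [[0.31, -0.34, 0], [0, 0, -0.24]], [[0.42, -0.46, 0], [0, 0, -0.33]], [[0.54, -0.59, 0], [0, 0, -0.42]], [[0.68, -0.74, 0], [0, 0, -0.51]]]' --gripper 0.6

```text
t: 2.1
position: [0.2755, -0.3881, 0.2226]
tool_rot: [0.0, 0.966, 0.26, 0.0]
force: [1.1, -0.7, -0.2]
width: 0.648
finger_force: 0.0
```

>>> play_rows --deltas '[[[0.11, -0.1, 0], [0, 0, -0.09]], [[0.22, -0.21, 0], [0, 0, -0.18]], [[0.33, -0.32, 0], [0, 0, -0.27]], [[0.44, -0.43, 0], [0, 0, -0.36]], [[0.54, -0.52, 0], [0, 0, -0.45]], [[0.63, -0.61, 0], [0, 0, -0.52]]]'

```text
t: 2.6
position: [0.3355, -0.1772, 0.2229]
tool_rot: [0.001, 0.924, 0.383, 0.0]
force: [1.2, -0.8, 0.1]
width: 0.598
finger_force: 0.0
```

>>> play_rows --deltas '[[[0.13, -0.08, 0], [0, 0, -0.06]], [[0.26, -0.17, 0], [0, 0, -0.12]], [[0.4, -0.25, 0], [0, 0, -0.18]], [[0.53, -0.34, 0], [0, 0, -0.24]], [[0.66, -0.42, 0], [0, 0, -0.3]], [[0.79, -0.51, 0], [0, 0, -0.35]], [[0.79, -0.51, 0], [0, 0, -0.35]]]'

```text
t: 3.18
position: [0.3853, 0.0572, 0.223]
tool_rot: [-0.001, 0.885, 0.466, 0.001]
force: [-0.1, -0.2, -0.2]
width: 0.602
finger_force: 0.0
```

```bash
python3 -c "
from h import *
plan([((.43,.2,.223),-26.6),((.4795,.3235,.2),-26.6)])"
```

```text
[0.572, -0.176, 0.002] [-0.001, -0.007, -0.276] rows 3.6
[0.53, -0.044, 0.092] [0.0, 0.0, 0.0] rows 3.2
```

>>> play_rows --deltas '[[[0.12, -0.04, 0], [0, 0, -0.06]], [[0.26, -0.08, 0], [0, 0, -0.13]], [[0.41, -0.13, 0], [0, 0, -0.2]], [[0.57, -0.18, 0], [0, 0, -0.28]]]'

```text
t: 3.52
position: [0.4304, 0.1941, 0.2228]
tool_rot: [0.0, 0.853, 0.522, 0.0]
force: [1.1, -1.0, 0.3]
width: 0.6
finger_force: 0.0
```

>>> play_rows --deltas '[[[0.15, -0.01, 0.0], [0, 0, 0]], [[0.29, -0.02, 0.0], [0, 0, 0]], [[0.42, -0.04, 0.0], [0, 0, 0]], [[0.5, -0.04, 0.05], [0, 0, 0]], [[0.53, -0.04, 0.09], [0, 0, 0]], [[0.53, -0.04, 0.09], [0, 0, 0]], [[0.53, -0.04, 0.09], [0, 0, 0]]]'

```text
t: 4.1
position: [0.4805, 0.3143, 0.1987]
tool_rot: [0.0, 0.853, 0.522, -0.002]
force: [-0.5, 0.1, -0.5]
width: 0.596
finger_force: 0.0
```

```bash
python3 -c "
from h import *
s=bot.get_state(); M=rot(s['tool_rot']); print(s['t'],s['position'],np.degrees(np.arctan2(M[1,1],M[0,1])),M[:,2],s['joint_pos'])
plan([((.4795,.3235,.157),-26.6)])
q=bot.snapshot('scene'); t=bot.snapshot('top'); im=np.hstack([cv2.resize(q['pixels'][245:335,220:320],None,fx=4,fy=4,interpolation=3),cv2.resize(t['pixels'][235:325,190:290],None,fx=4,fy=4,interpolation=3)]); cv2.imwrite('pics/k2.png',im[:,:,::-1])"
```

```text
4.1 [0.4804708  0.31427957 0.19868372] -27.043693034524793 [-0.00293691 -0.00197557 -0.99999374] [ 4.42241454e-01  1.20463591e-01  1.68511317e+00 -5.43067436e-04
  1.33951578e+00  9.14365691e-01]
[0.032, -0.02, 0.167] [-0.003, 0.006, -0.015] rows 1.0
```

View pics/k2.png

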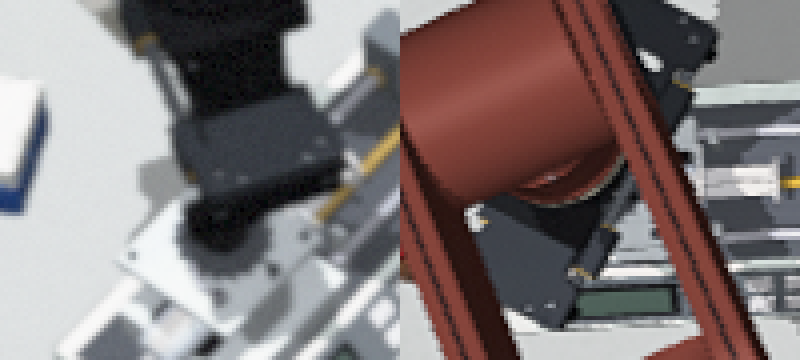

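The left half (scene view) shows the gripper just above the knob at (230,230). The right half (top view) has the knob hidden by the arm, so I'm relying on the numbers. First I'll correct the residual sideways, then check it before descending.

>>> play_rows --deltas '[[[0.015, -0.01, 0], [0, 0, -0.015]], [[0.032, -0.02, 0.02], [0, 0, -0.015]], [[0.032, -0.02, 0.04], [0, 0, -0.015]], [[0.032, -0.02, 0.04], [0, 0, -0.015]], [[0.032, -0.02, 0.04], [0, 0, -0.015]]]'

```text
t: 4.62
position: [0.4801, 0.3247, 0.1895]
tool_rot: [-0.0, 0.851, 0.525, -0.001]
force: [0.0, -0.8, -0.5]
width: 0.601
finger_force: 0.0
```

```bash
python3 -c "
from h import *
s=bot.get_state(); M=rot(s['tool_rot']); print(s['t'],s['position'],np.degrees(np.arctan2(M[1,1],M[0,1])))
plan([((.4795,.3235,.157),-26.6)])"
```

```text
4.6167 [0.48010586 0.32465841 0.18947101] -26.60993127046022
[-0.005, -0.0, 0.13] [-0.001, 0.002, -0.0] rows 0.8
```

>>> play_rows --deltas '[[[-0.005, 0, 0.04], [0, 0, 0]], [[-0.005, 0, 0.08], [0, 0, 0]], [[-0.005, 0, 0.11], [0, 0, 0]], [[-0.005, 0, 0.13], [0, 0, 0]], [[-0.005, 0, 0.13], [0, 0, 0]], [[-0.005, 0, 0.13], [0, 0, 0]]]'

```text
t: 5.12
position: [0.4796, 0.3236, 0.1568]
tool_rot: [-0.0, 0.851, 0.525, -0.001]
force: [-0.8, 0.6, 0.6]
width: 0.599
finger_force: 0.0
```

>>> play_rows --deltas '[[[0, 0, 0], [0, 0, 0]], [[0, 0, 0], [0, 0, 0]], [[0, 0, 0], [0, 0, 0]], [[0, 0, 0], [0, 0, 0]], [[0, 0, 0], [0, 0, 0]], [[0, 0, 0], [0, 0, 0]]]' --gripper 0 --grip_force 25

```text
t: 5.62
position: [0.4801, 0.3238, 0.1577]
tool_rot: [0.0, 0.851, 0.525, 0.0]
force: [-0.5, 0.4, -0.4]
width: 0.231
finger_force: 0.0
```

```bash
python3 -c "
from h import *
s=bot.get_state(); M=rot(s['tool_rot']); print(s['t'],s['position'],np.degrees(np.arctan2(M[1,1],M[0,1])),s['force'],s['moment'],s['width']*87,s['finger_force'])"
```

```text
5.6167 [0.48007602 0.32384533 0.15772681] -26.61479179530646 [-0.54094705  0.35372728 -0.38903291] [-1.60427991e-02 -4.00846560e-02  6.23949395e-05] 20.08045839317235 0.0
```

Still closing at 20 mm, so I'll wait.

>>> play_rows --deltas '[[[0, 0, 0], [0, 0, 0]], [[0, 0, 0], [0, 0, 0]], [[0, 0, 0], [0, 0, 0]], [[0, 0, 0], [0, 0, 0]]]'

```text
t: 5.95
position: [0.4792, 0.3242, 0.1577]
tool_rot: [-0.001, 0.851, 0.525, -0.0]
force: [-4.3, 1.7, 2.7]
width: 0.16
finger_force: 25.0
```

```bash
python3 -c "
from h import *
s=bot.get_state(); M=rot(s['tool_rot']); print(s['t'],s['position'],np.degrees(np.arctan2(M[1,1],M[0,1])),s['force'],s['moment'],s['width']*87,s['finger_force'])"
```

```text
5.95 [0.47919312 0.3242364  0.15765268] -26.600176556322218 [-4.33999587  1.74027303  2.74973774] [0.32617302 0.83500195 0.00151095] 13.95554909635602 25.00052240677178
```

>>> play_rows --deltas '[[[0, -0.002, 0], [0, 0, 0.1]], [[0, -0.002, 0], [0, 0, 0.23]], [[0, -0.002, 0], [0, 0, 0.36]], [[0, -0.002, 0], [0, 0, 0.49]], [[0, -0.002, 0], [0, 0, 0.62]], [[0, -0.002, 0], [0, 0, 0.74]], [[0, -0.002, 0], [0, 0, 0.8]], [[0, -0.002, 0], [0, 0, 0.8]]]'

```text
t: 6.62
position: [0.479, 0.3244, 0.1577]
tool_rot: [-0.0, 0.938, 0.346, -0.0]
force: [-4.7, 2.3, 3.9]
width: 0.162
finger_force: 25.0
```

```bash
python3 -c "
from h import *
s=bot.get_state(); M=rot(s['tool_rot']); print(s['t'],s['position'],np.degrees(np.arctan2(M[1,1],M[0,1])),s['force'],s['moment'],s['width']*87,s['finger_force'])"
```

```text
6.6167 [0.47900879 0.32441416 0.1576886 ] -49.5670078221917 [-4.65851198  2.3356633   3.86143984] [0.24605636 0.83493651 0.03157538] 14.057990737363268 25.0010254397057
```

>>> play_rows --deltas '[[[0, 0, 0], [0, 0, 0.1]], [[0, 0, 0], [0, 0, 0.23]], [[0, 0, 0], [0, 0, 0.36]], [[0, 0, 0], [0, 0, 0.49]], [[0, 0, 0], [0, 0, 0.62]], [[0, 0, 0], [0, 0, 0.72]], [[0, 0, 0], [0, 0, 0.77]], [[0, 0, 0], [0, 0, 0.77]]]'

```text
t: 7.28
position: [0.4788, 0.3246, 0.1577]
tool_rot: [-0.0, 0.987, 0.16, -0.001]
force: [-5.4, 3.0, 3.3]
width: 0.158
finger_force: 25.0
```

>>> play_rows --deltas '[[[0, 0, 0], [0, 0, 0.1]], [[0, 0, 0], [0, 0, 0.23]], [[0, 0, 0], [0, 0, 0.36]], [[0, 0, 0], [0, 0, 0.49]], [[0, 0, 0], [0, 0, 0.6]], [[0, 0, 0], [0, 0, 0.68]], [[0, 0, 0], [0, 0, 0.7]], [[0, 0, 0], [0, 0, 0.7]]]'

```text
t: 7.95
position: [0.4788, 0.3248, 0.1577]
tool_rot: [-0.001, 1.0, -0.014, -0.001]
force: [-5.9, 3.5, 3.5]
width: 0.156
finger_force: 25.0
```

```bash
python3 -c "
from h import *
s=bot.get_state(); M=rot(s['tool_rot']); a=np.degrees(np.arctan2(M[1,1],M[0,1])); print(s['t'],s['position'],a,'need',(a+94)*np.pi/180/.5,s['force'],s['moment'],s['width']*87,s['finger_force'],s['joint_pos'][5])"
```

```text
7.95 [0.47880876 0.32479354 0.15767893] -91.58072865757427 need 0.08444850084894436 [-5.94677777  3.53542371  3.53528278] [0.5779225  1.01652262 0.06275047] 13.583889071217692 25.00066242646426 2.0567721226811813
```

>>> play_rows --deltas '[[[0, 0, 0], [0, 0, 0.04]], [[0, 0, 0], [0, 0, 0.075]], [[0, 0, 0], [0, 0, 0.075]], [[0, 0, 0], [0, 0, 0.075]]]'

```text
t: 8.28
position: [0.4788, 0.3248, 0.1577]
tool_rot: [-0.001, 0.999, -0.032, -0.001]
force: [-5.7, 3.6, 2.6]
width: 0.157
finger_force: 25.0
```

>>> play_rows --deltas '[[[0, 0, 0], [0, 0, 0]], [[0, 0, 0], [0, 0, 0]], [[0, 0, 0], [0, 0, 0]], [[0, 0, 0], [0, 0, 0]], [[0, 0, 0], [0, 0, 0]], [[0, 0, 0], [0, 0, 0]]]' --gripper 0.6

```text
t: 8.78
position: [0.4798, 0.3238, 0.1575]
tool_rot: [0.0, 0.999, -0.033, 0.0]
force: [0.4, 0.1, -0.3]
width: 0.524
finger_force: 0.0
```

>>> play_rows --deltas '[[[0, 0, -0.05], [0, 0, 0]], [[0, 0, -0.12], [0, 0, 0]], [[0, 0, -0.2], [0, 0, 0]], [[0, 0, -0.25], [0, 0, 0]], [[0, 0, -0.25], [0, 0, 0]]]'

```text
t: 9.2
position: [0.4816, 0.325, 0.2246]
tool_rot: [-0.002, 0.999, -0.033, 0.003]
force: [-0.1, 0.8, 0.7]
width: 0.6
finger_force: 0.0
```

```bash
python3 -c "
from h import *
s=bot.get_state(); M=rot(s['tool_rot']); print(s['t'],s['position'],np.degrees(np.arctan2(M[1,1],M[0,1])),s['force'],s['width']*87)
plan([((.487,.22,.22),-50),((.491,.128,.22),-5),((.491,.128,.19),3.4)])"
```

```text
9.2 [0.48159566 0.32502017 0.22464176] -93.79056272359185 [-0.13495409  0.76048427  0.71999271] 52.186732364651576
[0.049, 0.418, 0.017] [-0.002, -0.014, -1.529] rows 6.1
[-0.224, 0.292, 0.0] [0.0, 0.0, -1.571] rows 6.3
[0.0, 0.0, 0.12] [0.0, 0.0, -0.293] rows 1.2
```

```bash
python3 -c "
from h import *
plan([((.484,.28,.225),-68),((.487,.22,.225),-43),((.489,.16,.225),-18),((.491,.128,.22),3.4)])"
```

```text
[0.022, 0.179, -0.002] [-0.004, -0.014, -0.9] rows 3.6
[-0.079, 0.227, 0.0] [0.0, 0.0, -0.873] rows 3.5
[-0.17, 0.17, 0.0] [0.0, 0.0, -0.873] rows 3.5
[-0.119, 0.047, 0.02] [0.0, 0.0, -0.747] rows 3.0
```

>>> play_rows --deltas '[[[0, 0.03, 0], [0, 0, -0.15]], [[0.01, 0.07, 0], [0, 0, -0.35]], [[0.01, 0.11, 0], [0, 0, -0.55]], [[0.02, 0.15, 0], [0, 0, -0.75]], [[0.02, 0.18, 0], [0, 0, -0.9]]]'

```text
t: 9.62
position: [0.4814, 0.2779, 0.2192]
tool_rot: [0.0, 0.981, 0.193, -0.0]
force: [-0.4, 0.3, 0.4]
width: 0.6
finger_force: 0.0
```

>>> play_rows --deltas '[[[-0.02, 0.05, 0], [0, 0, -0.2]], [[-0.04, 0.1, 0], [0, 0, -0.4]], [[-0.05, 0.15, 0], [0, 0, -0.6]], [[-0.07, 0.2, 0], [0, 0, -0.78]], [[-0.08, 0.23, 0], [0, 0, -0.87]]]'

```text
t: 10.03
position: [0.4842, 0.2167, 0.2193]
tool_rot: [0.0, 0.917, 0.4, -0.001]
force: [-0.5, 0.4, 1.0]
width: 0.596
finger_force: 0.0
```

>>> play_rows --deltas '[[[-0.04, 0.04, 0], [0, 0, -0.2]], [[-0.08, 0.08, 0], [0, 0, -0.4]], [[-0.12, 0.12, 0], [0, 0, -0.6]], [[-0.15, 0.15, 0], [0, 0, -0.78]], [[-0.17, 0.17, 0], [0, 0, -0.87]]]'

```text
t: 10.45
position: [0.4862, 0.1568, 0.2193]
tool_rot: [-0.0, 0.809, 0.588, -0.001]
force: [-0.1, 0.1, 0.0]
width: 0.602
finger_force: 0.0
```

>>> play_rows --deltas '[[[-0.03, 0.01, 0], [0, 0, -0.2]], [[-0.06, 0.02, 0], [0, 0, -0.4]], [[-0.09, 0.03, 0.01], [0, 0, -0.6]], [[-0.12, 0.05, 0.02], [0, 0, -0.75]], [[-0.12, 0.05, 0.02], [0, 0, -0.75]], [[-0.12, 0.05, 0.02], [0, 0, -0.75]]]'

```text
t: 10.95
position: [0.4887, 0.1253, 0.2144]
tool_rot: [-0.0, 0.688, 0.726, -0.0]
force: [-0.2, 0.8, -0.3]
width: 0.6
finger_force: 0.0
```

```bash
python3 -c "
from h import *
s=bot.get_state(); M=rot(s['tool_rot']); print(s['t'],s['position'],np.degrees(np.arctan2(M[1,1],M[0,1])),s['force'],s['width']*87)
plan([((.491,.128,.19),3.4)])
q=bot.snapshot('scene'); t=bot.snapshot('top'); im=np.hstack([cv2.resize(q['pixels'][240:340,235:335],None,fx=4,fy=4,interpolation=2),cv2.resize(t['pixels'][245:345,205:305],None,fx=4,fy=4,interpolation=2)]); cv2.imwrite('pics/k3.png',im[:,:,::-1])"
```

```text
10.95 [0.48871541 0.12531999 0.21441174] 3.1268460533787117 [-0.22829533  0.81208579 -0.34972629] 52.20102551016745
[0.01, 0.01, 0.098] [-0.002, -0.0, -0.01] rows 0.6
```

View pics/k3.png

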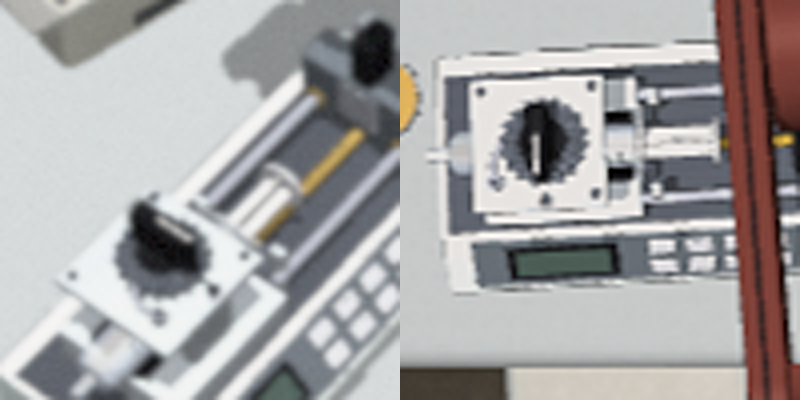

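In the top half (right), the white line runs from (537,135) to (535,175), so the nose points down towards the rib at (545,200). In the scene half (left), the nose is at (205,262), pointing at the rib at (213,290). I'll measure that angle and refine the flange position.

Run:
```python
from h import *
ang=lambda a,b: np.degrees(np.arctan2(*(b-a)[[1,0]]))
for n,(x0,y0,x1,y1) in (("top",(335/4,125/4,0,0)) and [("top",(205+128/4,245+128/4,205+147/4,245+180/4)),("scene",(235+148/4,240+205/4,235+205/4,240+250/4))]):
    s=bot.snapshot(n); g=cv2.cvtColor(s["pixels"],cv2.COLOR_RGB2GRAY).astype(float)
    x0,y0,x1,y1=map(int,(x0,y0,x1,y1)); sub=g[y0:y1+1,x0:x1+1]; print(sub.astype(int))
    w=np.clip(sub-70,0,None); yy,xx=np.mgrid[y0:y1+1,x0:x1+1]
    if n=="top":
        rows=[(np.average(xx[i],weights=w[i]),yy[i,0]) for i in range(len(w)) if w[i].sum()>20]
        print(rows)
s=bot.snapshot("top")
# predicted pixel positions of line for exact tooth and +-1 tooth
for name in("top","scene"):
    s=bot.snapshot(name)
    for k in (-20,0,20):
        a=np.radians(-176.6-k); c=np.array([.4795,.324,.18]); print(name,k,[np.round(proj(s,c+r*np.array([np.cos(a),np.sin(a),0])),1).tolist() for r in (0,.02,.0275)])
```

```text
[[ 31  41  42  29  16]
 [ 34  82  86  28  16]
 [ 63 156 154  23  15]
 [ 60 152 150  25  15]
 [ 33 143 152  25  15]
 [ 32 142 151  24  17]
 [ 48 148 151  24  16]
 [ 43 149 153  24  18]
 [ 23 173 185  22  17]
 [ 18 174 188  22  22]
 [ 62 178 193  26  15]
 [ 94  98 108  23  12]
 [ 93  61  26   5  21]
 [154  97  63  67  78]]
[(np.float64(238.57142857142858), np.int64(278)), (np.float64(238.49411764705883), np.int64(279)), (np.float64(238.49382716049382), np.int64(280)), (np.float64(238.52903225806452), np.int64(281)), (np.float64(238.52941176470588), np.int64(282)), (np.float64(238.50943396226415), np.int64(283)), (np.float64(238.51234567901236), np.int64(284)), (np.float64(238.5275229357798), np.int64(285)), (np.float64(238.53153153153153), np.int64(286)), (np.float64(238.53246753246754), np.int64(287)), (np.float64(238.15555555555557), np.int64(288)), (np.float64(237.0), np.int64(289)), (np.float64(237.49579831932772), np.int64(290))]
[[109 156 207 233 240 240 241 239 229 204 154 139 169 195 188]
 [ 60  99 152 205 228 236 240 240 237 228 197 160 151 166 170]
 [ 33  62 102 138 167 197 2
[... 245 characters left out ...]
4 127 167 168 132 101  95 121 171 218 235]
 [ 16  19  22  28  41  71 115 148 160 149 121 109 131 173 209]
 [ 13  21  13  21  28  36  52  87 130 162 157 115 103 127 170]
 [ 18  10  17  16  13  20  24  42  69 100 105  85  85 113 157]
 [ 22  19  17  21  24  19  22  21  24  40  39  49  78 109 151]
 [ 27  20  15  16  20  17  13  22  20  20  21  35  69 100 124]]
top -20 [[238.2, 278.8], [241.3, 286.3], [242.5, 289.2]]
top 0 [[238.2, 278.8], [238.5, 287.0], [238.7, 290.1]]
top 20 [[238.2, 278.8], [235.7, 286.7], [234.8, 289.6]]
scene -20 [[274.8, 294.3], [283.2, 296.6], [286.4, 297.4]]
scene 0 [[274.8, 294.3], [281.6, 298.8], [284.2, 300.6]]
scene 20 [[274.8, 294.3], [279.2, 300.6], [280.9, 303.0]]
```

The line matches the prediction for the wanted tooth in both views. Next is the fin.

>>> play_rows --deltas '[[[0.01, 0.01, 0.06], [0, 0, -0.01]], [[0.01, 0.01, 0.16], [0, 0, -0.01]], [[0.01, 0.01, 0.26], [0, 0, -0.01]], [[0.01, 0.01, 0.33], [0, 0, -0.01]], [[0.01, 0.01, 0.355], [0, 0, -0.01]], [[0.01, 0.01, 0.355], [0, 0, -0.01]]]'

```text
t: 11.8
position: [0.49, 0.1282, 0.1245]
tool_rot: [-0.001, 0.684, 0.729, -0.001]
force: [0.0, -0.5, -0.1]
width: 0.599
finger_force: 0.0
```

>>> play_rows --deltas '[[[0, 0, 0], [0, 0, 0]], [[0, 0, 0], [0, 0, 0]], [[0, 0, 0], [0, 0, 0]], [[0, 0, 0], [0, 0, 0]], [[0, 0, 0], [0, 0, 0]], [[0, 0, 0], [0, 0, 0]], [[0, 0, 0], [0, 0, 0]], [[0, 0, 0], [0, 0, 0]]]' --gripper 0 --grip_force 15

```text
t: 12.47
position: [0.4909, 0.1282, 0.1267]
tool_rot: [-0.0, 0.685, 0.729, -0.0]
force: [-4.0, 0.3, 5.5]
width: 0.208
finger_force: 15.0
```

Run:
```python
from h import *
s=bot.get_state(); M=rot(s['tool_rot']); print(s['t'],s['position'],np.degrees(np.arctan2(M[1,1],M[0,1])),s['force'],s['width']*87,s["finger_force"])
for n in ("scene","top"):
    q=bot.snapshot(n)
    p=s['position']
    for t in ("plunger_back","pusher_face"):
        for d in bot.outline_of(q,t)[:1]: print(n,t,d["score"],d["at"])
    save(q,"p_"+n,(270,235,350,295) if n=="scene" else (255,250,335,310),10)
    # predicted flange centre/rim pixel columns for y hypotheses
    for y in (.212,.216,.220): print(y,np.round(proj(q,[.486,y,.1145]),1),np.round(proj(q,[.486-.0165,y,.098]),1))
```

```text
12.4667 [0.49093399 0.12815124 0.12674372] 3.6007272727776565 [-3.98985321  0.27561162  5.4821019 ] 18.057188665495524 14.997193878516555
scene plunger_back 0.68 [299.7, 290.4]
scene pusher_face 0.78 [325.9, 262.4]
0.212 [307.  280.1] [312.3 287.9]
0.216 [305.9 281.1] [311.1 288.9]
0.22 [304.8 282.2] [310.  289.9]
top plunger_back 0.64 [275.2, 283.3]
0.212 [286.  278.9] [286.3 286. ]
0.216 [284.4 278.9] [284.7 286. ]
0.22 [282.8 278.9] [283.2 286. ]
```

View pics/p_scene.png

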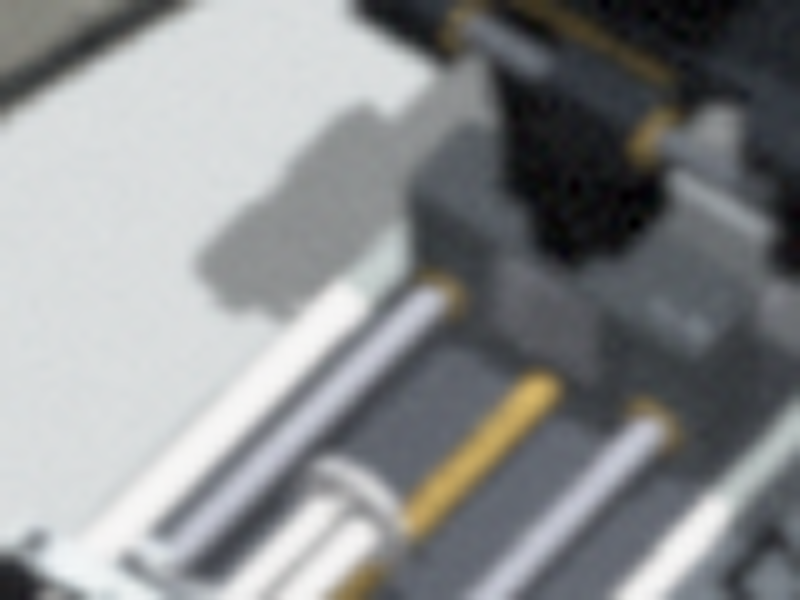

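The picture shows the pads on the fin, and the flange's top rim at crop (360,465), pixel (306,281.5), which puts the flange at y≈0.215. The gap is about 72 mm. I'll slide 60 mm first, then creep forward watching the force.

>>> play_rows --deltas '[[[0.02, 0, 0], [0, 0, 0]], [[0.06, 0, 0], [0, 0, 0]], [[0.1, 0, 0], [0, 0, 0]], [[0.14, 0, 0], [0, 0, 0]], [[0.18, 0, 0], [0, 0, 0]], [[0.21, 0, 0], [0, 0, 0]], [[0.23, 0, 0], [0, 0, 0]], [[0.24, 0, 0], [0, 0, 0]]]'

```text
t: 13.43
position: [0.4874, 0.1884, 0.1268]
tool_rot: [0.0, 0.684, 0.729, -0.0]
force: [-3.5, -2.4, 5.1]
width: 0.207
finger_force: 15.0
```

>>> play_rows --deltas '[[[0, 0, 0], [0, 0, 0]], [[0, 0, 0], [0, 0, 0]], [[0, 0, 0], [0, 0, 0]]]'

```text
t: 13.68
position: [0.4874, 0.1886, 0.1268]
tool_rot: [-0.0, 0.684, 0.729, 0.0]
force: [-4.4, 1.5, 5.4]
width: 0.211
finger_force: 15.0
```

Run:
```python
from h import *
s=bot.get_state(); M=rot(s['tool_rot']); print(s['t'],s['position'],np.degrees(np.arctan2(M[1,1],M[0,1])),s['force'],s['width']*87,s["finger_force"])
q=bot.snapshot("scene"); save(q,"p2",(275,245,335,290),13)
```

```text
13.6833 [0.48738509 0.188613   0.12675587] 3.614390802161665 [-4.43625734  1.47914189  5.42867264] 18.399184766228156 14.99905098695308
```

View pics/p2.png

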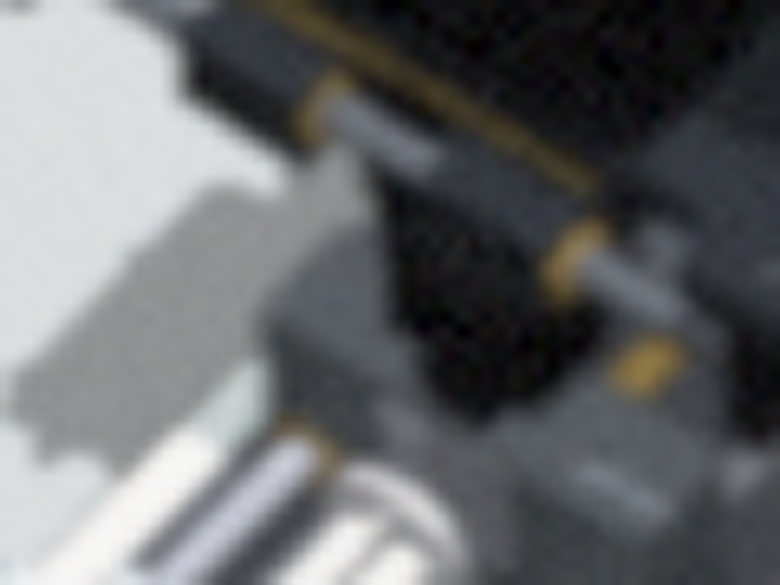

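The picture shows the block face close behind the flange rim (340–460, 470–560), with a visible gap of roughly 10 mm. Creeping now.

>>> play_rows --deltas '[[[0.012, 0, 0], [0, 0, 0]], [[0.024, 0, 0], [0, 0, 0]], [[0.028, 0, 0], [0, 0, 0]], [[0.028, 0, 0], [0, 0, 0]]]'

```text
t: 14.07
position: [0.487, 0.1951, 0.1268]
tool_rot: [-0.0, 0.684, 0.729, -0.0]
force: [-2.8, -0.6, 5.8]
width: 0.207
finger_force: 15.0
```

>>> play_rows --deltas '[[[0.002, 0, 0], [0, 0, 0]], [[0.004, 0, 0], [0, 0, 0]]]'

```text
t: 14.23
position: [0.487, 0.1957, 0.1268]
tool_rot: [0.0, 0.685, 0.729, -0.0]
force: [-3.9, -2.0, 5.4]
width: 0.208
finger_force: 15.0
```

>>> play_rows --deltas '[[[0.002, 0, 0], [0, 0, 0]], [[0.004, 0, 0], [0, 0, 0]]]'

```text
t: 14.4
position: [0.4869, 0.1967, 0.1267]
tool_rot: [0.0, 0.685, 0.729, -0.0]
force: [-3.2, -2.2, 5.2]
width: 0.208
finger_force: 15.0
```

Sliding shows steady friction of about −2 N. I'll continue in 0.75 mm steps.

>>> play_rows --deltas '[[[0.002, 0, 0], [0, 0, 0]], [[0.003, 0, 0], [0, 0, 0]]]'

```text
t: 14.57
position: [0.4869, 0.1975, 0.1267]
tool_rot: [0.0, 0.685, 0.729, -0.0]
force: [-3.6, -2.2, 5.8]
width: 0.211
finger_force: 15.0
```

>>> play_rows --deltas '[[[0.002, 0, 0], [0, 0, 0]], [[0.003, 0, 0], [0, 0, 0]]]'

```text
t: 14.73
position: [0.4869, 0.1982, 0.1268]
tool_rot: [0.0, 0.685, 0.729, -0.0]
force: [-3.1, -2.6, 5.6]
width: 0.202
finger_force: 15.0
```

Run:
```python
from h import *
s=bot.get_state(); print(s['t'],s['position'],s['force'])
```

```text
14.7333 [0.48687042 0.19822786 0.12678378] [-3.06128051 -2.56357081  5.58984344]
```

>>> play_rows --deltas '[[[0.001, 0, 0], [0, 0, 0]], [[0.002, 0, 0], [0, 0, 0]]]'

```text
t: 14.9
position: [0.4868, 0.1987, 0.1268]
tool_rot: [0.0, 0.685, 0.729, -0.0]
force: [-3.7, -2.8, 6.0]
width: 0.202
finger_force: 15.0
```

>>> play_rows --deltas '[[[0.001, 0, 0], [0, 0, 0]], [[0.002, 0, 0], [0, 0, 0]]]'

```text
t: 15.07
position: [0.4868, 0.1992, 0.1268]
tool_rot: [0.0, 0.685, 0.729, -0.0]
force: [-3.1, -0.8, 6.2]
width: 0.204
finger_force: 15.0
```

>>> play_rows --deltas '[[[0.001, 0, 0], [0, 0, 0]], [[0.002, 0, 0], [0, 0, 0]]]'

```text
t: 15.23
position: [0.4868, 0.1997, 0.1268]
tool_rot: [0.0, 0.685, 0.729, -0.0]
force: [-4.3, -2.2, 5.8]
width: 0.207
finger_force: 15.0
```

>>> play_rows --deltas '[[[0.001, 0, 0], [0, 0, 0]], [[0.002, 0, 0], [0, 0, 0]]]'

```text
t: 15.4
position: [0.4867, 0.2002, 0.1268]
tool_rot: [0.0, 0.685, 0.729, -0.0]
force: [-3.5, -3.6, 6.3]
width: 0.203
finger_force: 15.0
```

Run:
```python
from h import *
q=bot.snapshot("scene"); save(q,"p3",(280,255,330,295),15)
```

```text
(no output)
```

View pics/p3.png

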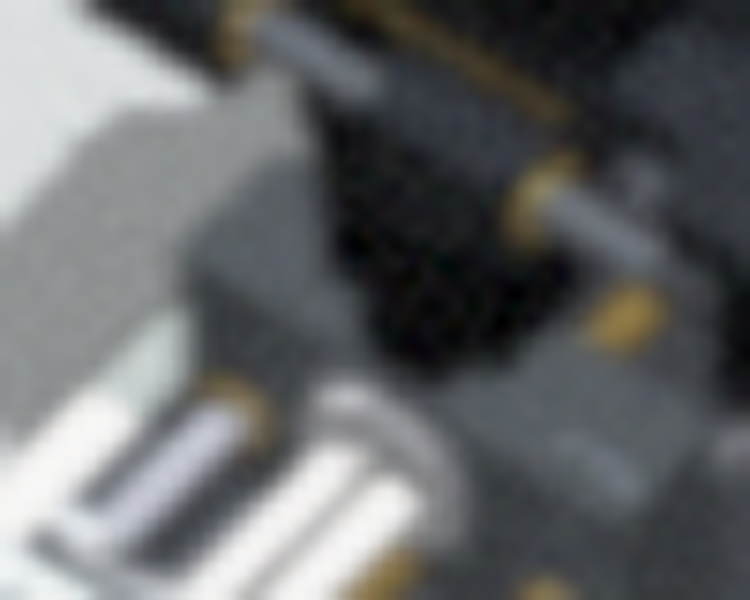

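The flange is now in the block's shadow, with its rim top at about (303,281). It hasn't moved since the previous picture, and contact is close. Continuing in fine steps.

>>> play_rows --deltas '[[[0.001, 0, 0], [0, 0, 0]], [[0.002, 0, 0], [0, 0, 0]]]'

```text
t: 15.62
position: [0.4867, 0.2007, 0.1268]
tool_rot: [0.0, 0.685, 0.729, -0.0]
force: [-3.4, -2.3, 5.7]
width: 0.204
finger_force: 15.0
```

>>> play_rows --deltas '[[[0.001, 0, 0], [0, 0, 0]], [[0.002, 0, 0], [0, 0, 0]]]'

```text
t: 15.78
position: [0.4867, 0.2012, 0.1268]
tool_rot: [0.0, 0.685, 0.729, -0.0]
force: [-4.1, -0.8, 4.8]
width: 0.207
finger_force: 15.0
```

>>> play_rows --deltas '[[[0.001, 0, 0], [0, 0, 0]], [[0.002, 0, 0], [0, 0, 0]]]'

```text
t: 15.95
position: [0.4867, 0.2017, 0.1268]
tool_rot: [0.0, 0.685, 0.729, -0.0]
force: [-3.8, -1.8, 6.1]
width: 0.207
finger_force: 15.0
```

>>> play_rows --deltas '[[[0.001, 0, 0], [0, 0, 0]], [[0.002, 0, 0], [0, 0, 0]]]'

```text
t: 16.12
position: [0.4866, 0.2018, 0.1268]
tool_rot: [0.0, 0.685, 0.729, -0.001]
force: [-3.6, -4.8, 6.4]
width: 0.203
finger_force: 15.0
```

The last 0.5 mm step moved the tool only 0.1 mm and the force rose, which looks like contact. One 0.25 mm step should confirm it.

>>> play_rows --deltas '[[[0.001, 0, 0], [0, 0, 0]], [[0.001, 0, 0], [0, 0, 0]]]'

```text
t: 16.28
position: [0.4867, 0.2018, 0.1268]
tool_rot: [0.0, 0.685, 0.729, -0.001]
force: [-2.9, -4.8, 5.5]
width: 0.204
finger_force: 15.0
```

Run:
```python
from h import *
s=bot.get_state(); print(s['t'],s['position'],s['force'],s['moment'])
```

```text
16.2833 [0.486657   0.20178331 0.12677409] [-2.87767545 -4.78991873  5.49299557] [-0.77472768  0.48857467 -0.12474152]
```

Contact is confirmed: the tool stays at y=0.2018 with about 5 N, below the 10 N the plunger needs to move. I'll unload, release and lift.

>>> play_rows --deltas '[[[-0.002, 0, 0], [0, 0, 0]], [[-0.002, 0, 0], [0, 0, 0]]]'

```text
t: 16.45
position: [0.4866, 0.2018, 0.1268]
tool_rot: [0.0, 0.685, 0.729, -0.0]
force: [-3.0, -2.6, 5.3]
width: 0.205
finger_force: 15.0
```

>>> play_rows --deltas '[[[0, 0, 0], [0, 0, 0]], [[0, 0, 0], [0, 0, 0]], [[0, 0, 0], [0, 0, 0]], [[0, 0, 0], [0, 0, 0]], [[0, 0, 0], [0, 0, 0]], [[0, 0, 0], [0, 0, 0]]]' --gripper 0.6

```text
t: 16.95
position: [0.4867, 0.2023, 0.1262]
tool_rot: [-0.0, 0.684, 0.729, 0.0]
force: [-0.6, 0.4, -1.3]
width: 0.553
finger_force: 0.0
```

>>> play_rows --deltas '[[[0, 0, -0.05], [0, 0, 0]], [[0, 0, -0.13], [0, 0, 0]], [[0, 0, -0.23], [0, 0, 0]], [[0, 0, -0.33], [0, 0, 0]], [[0, 0, -0.4], [0, 0, 0]], [[0, 0, -0.45], [0, 0, 0]], [[0, 0, -0.45], [0, 0, 0]]]'

```text
t: 17.53
position: [0.4885, 0.2028, 0.2429]
tool_rot: [0.002, 0.684, 0.729, 0.003]
force: [0.3, 0.3, 1.1]
width: 0.596
finger_force: 0.0
```

>>> play_rows --deltas '[[[-0.08, 0, 0], [0, 0, 0]], [[-0.2, 0, 0], [0, 0, 0]], [[-0.33, 0, 0], [0, 0, 0]], [[-0.46, -0.05, 0], [0, 0, 0]], [[-0.58, -0.1, 0], [0, 0, 0]], [[-0.65, -0.15, 0], [0, 0, 0]], [[-0.65, -0.15, 0], [0, 0, 0]], [[-0.65, -0.15, 0], [0, 0, 0]]]'

```text
t: 18.2
position: [0.4589, 0.0371, 0.2379]
tool_rot: [-0.001, 0.685, 0.728, -0.0]
force: [-0.8, 0.8, -0.0]
width: 0.598
finger_force: 0.0
```

Run:
```python
from h import *
s=bot.get_state(); print(s['t'],s['position'],s['force'],s['joint_velocities'].round(3))
t=bot.snapshot("top");q=bot.snapshot("scene")
im=np.hstack([cv2.resize(q['pixels'][240:330,245:345],None,fx=4,fy=4,interpolation=2),cv2.resize(t['pixels'][245:335,215:315],None,fx=4,fy=4,interpolation=2)]); cv2.imwrite('pics/end.png',im[:,:,::-1])
```

```text
18.2 [0.45891285 0.03710389 0.23790394] [-0.84501047  0.76214501 -0.03098743] [ 0.035  0.017 -0.025  0.009 -0.005  0.008]
```

View pics/end.png

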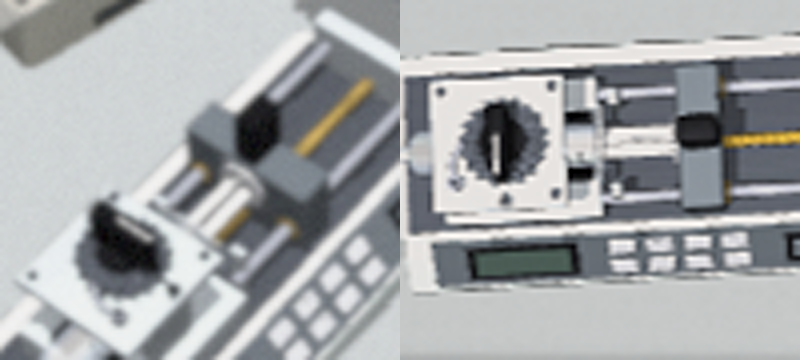

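The knob nose points at the rib in both views. The pusher face, at column 677 in the top half, is against the flange, the gripper is clear and nothing else has moved.

```bash
python3 -c "
from h import *
print(bot.close_job())"
```

```text
the job is handed in; nothing more can be done
None
```

The job is handed in: the knob rests on the wanted tooth with its nose facing the rib, the pusher rests against the plunger flange (contact felt at about 5 N, below the 10 N that moves the plunger), and the gripper is clear of everything.

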